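# Purge a dish chamber: crack the gas valve half open, hover the lid over the chamber

## Task

Purge the dish chamber: with the lid still on its rest, set the gas valve half open (its lever at 45 degrees, midway between across and along the pipe) and let go of the lever, then take the lid by its handle, carry it over the rack of tubes and hold it level and squared up over the chamber, about 8 mm above the rim all round, so that the gas can sweep the air out. Never let the lid touch the chamber, and leave the dishes, the rack and everything else standing about undisturbed. Finish while holding the lid there: do not put it down or let it go.

Things in the scene. Friction and masses are not known exactly. Their poses are not given: they have to be found in the camera images.
- chamber: fixed gassing rig. Origin: underside centre of an open-topped aluminium chamber, 130 mm along its x, 95 along y, walls 6 thick, rim with black gasket 52 mm above the table, floor 14. From its -y side a gas pipe (34 mm high) runs along y to a ball valve 140 mm from the chamber's centre, then round to a grey gas bottle lying along x at y = -320 mm (60 mm high, gauge 77). Yaw within 20 degrees of 0
- chamber_rim (a point): point at the middle of the chamber's mouth, level with the top of the rim (52 mm above the table); axes of the chamber (x along its long side)
- valve (a joint): angle of the ball valve's lever (rad): 0 shut, lever across the pipe, pointing along the rig's -x (to the robot); pi/2 fully open, lever along the pipe, pointing to the rig's -y (to the gas bottle). Grows counter-clockwise from above. Friction about 0.1 N m; stays where it is left; starts between 0 and 0.3
- valve_axis (a point): point on the vertical turning axis of the valve, at mid-height of the lever (70 mm above the table); the body below it is 30 x 34 mm, top 51 mm high, with a 16 mm dia neck up to the lever
- valve_lever (a point): point on the black lever 50 mm from the turning axis, at mid-height (70 mm above the table), to pinch from above; turns with the lever. The lever is a straight one-sided bar 12 mm wide, 12 tall, its free end 80 mm from the axis, free space below it down to the 8 mm baseplate outside the valve body; x axis along the lever
- lid: loose lid of the chamber: aluminium plate 138 mm along its own x, 103 along y, 4 thick, flat below, two glass panes, about 0.2 kg. Origin: centre of its underside. A steel bow handle stands on its middle along x. At the start it lies level on its rest, underside 16 mm above the table
- lid_handle (a point): centre of the handle's grip bar, 32 mm above the lid's underside; the bar is 80 mm long along the lid's x, 12 wide, 14 tall, on two 12 mm posts at x = +-34 mm, 21 mm free under it. Pinch it across from above (fingers closing along the lid's y)
- lid_rest: fixed low lid rest, white plate 130 x 90 mm with two rubber rails, rails' tops 16 mm above the table. Origin: underside centre
- tube_rack: fixed white rack with four capped tubes in a row along its x, 190 x 50 mm, tops of the caps 120 mm above the table; stands between the lid rest and the chamber. Origin: underside centre
- wash_bottle: white squeeze bottle with a red cap and spout, 66 mm dia, about 205 tall. Origin: underside centre; leave alone
- media_bottle: clear glass media bottle with a blue cap, 70 mm dia, 130 tall; stands near the lid rest. Origin: underside centre; leave alone
- vial_a: small amber vial with white cap, 26 mm dia, 55 tall. Origin: underside centre; leave alone
- vial_b: another such amber vial, 26 mm dia, 55 tall. Origin: underside centre; leave alone
- wipes_box: green box of wipes, 115 x 115 x 85 tall. Origin: underside centre; leave alone
- dish_near: open culture dish, 37 mm dia, 11 tall, standing inside the chamber on its floor. Origin: underside centre; leave alone
- dish_far: the other open culture dish inside the chamber, the same size. Origin: underside centre; leave alone
Things that resemble listed ones, but are neither listed nor needed, are in the scene too. Leave any brown or turquoise look-alike of the lid alone.

How it is judged:
By the outcome, as a careful person would: the job done as asked, in the order asked, and still so for the second after the job is handed in, while the arm keeps its last pose, push and grip.
It also fails if it takes over 61 s, if anything falls off the work surface, if the arm or the gripper's body presses on something with over 40 N, if the wrist force passes 120 N, or if a joint passes its speed limit or range.

## Robot

A 6-joint arm with a two-finger parallel gripper is mounted at the origin on the work surface. World frame = base frame: x ahead of the robot, y to its left, z up, the work surface at z = 0. Lengths are in mm, angles in rad, forces in N, time in s.
With the tool pointing down it reaches from about 375 to 825 mm from the base axis. Payload 5.5 kg.
Tool frame: the origin (TCP) lies at the very end of the fingers, on their centre line; the grasp point (between the pads) lies 19 mm behind it; z points along the fingers, y is the line along which they close (so a half turn about z gives the same grasp; the last joint's range is limited). The gripper opens to 85 mm and grips with 20 to 120 N. Pads are 22 mm wide; open, the fingers measure 114 mm over their backs; the gripper's body (76 mm by 85 mm) begins 54 mm behind the grasp point. The pads swing forward as they close: fully open they stand 13 mm farther back than shut.
Start: joints at [-1.264, 0.314, -0.047, 1.21, 0, 1.571], TCP at [181.202, -571.979, 231.299] pointing down, gripper open.
Joint ranges: [-2.67, 2.67], [-0.69, 1.73], [-1.03, 1.25], [-2.08, 2.16], [-1.42, 1.45], [-3.14, 3.14]. Speed limits (rad/s): [2.39, 2.39, 3.01, 3.14, 3.14, 3.14].

## Interface

Orientations are given as a unit quaternion [x, y, z, w].
In Python, from cell import robot gives the robot as it stands. The module is installed in compiled form; this text tells all that it offers. Calls block until the motion is done:
- robot.move_ptp(position, orientation): joint-space move of the TCP to a pose.
- robot.move_l(position, max_speed=150, rotation=None): straight line of the TCP; rotation=None keeps the orientation; max_speed is the mean speed in mm/s.
- robot.movej(angles): joint-space move.
- robot.gripper_open() and robot.gripper_close(newtons=None): open the fingers fully, or close them until they stop; newtons is the grip in N (None keeps the last).
- robot.pause(seconds).
- robot.solve_ik(position, orientation): joint angles nearest the present ones, or None.
- robot.get_state(): the state.
- robot.capture(name): name is "scene" or "top"; returns a dict with "image" (384x512x3 uint8, red, green, blue), "fx", "fy", "cx", "cy" (pixels), "k1" (the pictures are not rectified: a ray, as slopes to the right and down, at radius r is drawn at 1 + k1 r^2 times it, then the intrinsics apply), "R" (3x3) and "t" (3): a world point X has camera coordinates R X + t. Camera axes: x right, y down, z forward; pixel columns grow to the right and rows downward; lengths in mm; the calibration is good to about 2 mm. A picture is of the moment at which its call begins. There is no depth.
A pose or a line that the arm cannot do raises robot.MotionError and nothing moves.
- robot.sign_off(): hands the job in; it is judged then, once.
The state is a dict: "time_s": time; "joint_positions": joint angles; "joint_velocities": joint speeds; "joint_torque": joint torques, N m; "eef_pos": TCP position; "tcp_rot": TCP orientation; "contact_force": force on the tool from outside, world axes, zero at the start; "ft_torque": the same for the moment, N m; "width": finger opening in mm; "finger_force": force on a finger pad.
Only numpy, scipy, OpenCV 4.12 (cv2) and the standard library are available. Lean on these libraries where they do the work, as an engineer would, in place of code of your own. Each camera call takes 0.05 s, during which the arm holds its last target. There are 200 camera calls.

## Working session

There is one attempt and no reset: what is moved stays moved. The work goes in short steps, each a Python script; the robot and the scene stay as the last script left them, time stands still between calls to the robot, and variables do not carry over. Pictures are saved under pics/ and viewed, at most 10 in all, crops included, and the job is handed in when it is done.

```bash
mkdir -p pics; cat > h.py <<'E'
import numpy as np, cv2, pickle
from scipy.spatial.transform import Rotation as Ro
def ray(c,px):
    p=np.array([[px]],float); K=np.array([[c['fx'],0,c['cx']],[0,c['fy'],c['cy']],[0,0,1]],float)
    u=cv2.undistortPoints(p,K,np.array([c['k1'],0,0,0],float))[0,0]
    R=np.array(c['R']);t=np.array(c['t']); return -R.T@t, R.T@np.array([u[0],u[1],1.])
def onz(c,px,z):
    o,d=ray(c,px); return o+d*(z-o[2])/d[2]
def tri(c1,p1,c2,p2):
    o1,d1=ray(c1,p1);o2,d2=ray(c2,p2)
    s=np.linalg.lstsq(np.c_[d1,-d2],o2-o1,rcond=None)[0]
    a=o1+s[0]*d1;b=o2+s[1]*d2; return (a+b)/2,np.linalg.norm(a-b)
def proj(c,X):
    K=np.array([[c['fx'],0,c['cx']],[0,c['fy'],c['cy']],[0,0,1]],float)
    return cv2.projectPoints(np.array(X,float).reshape(-1,1,3),cv2.Rodrigues(np.array(c['R'],float))[0],np.array(c['t'],float),K,np.array([c['k1'],0,0,0],float))[0][:,0]
def snap(robot,cam,name):
    c=robot.capture(cam); pickle.dump(c,open(f'{name}.pkl','wb')); save(c['image'],name); return c
def save(im,name,s=1): cv2.imwrite(f'pics/{name}.png',cv2.resize(im[:,:,::-1],None,fx=s,fy=s,interpolation=cv2.INTER_CUBIC))
def load(n): return pickle.load(open(n+'.pkl','rb'))
def down(yaw): # tool z down, tool y (closing) along yaw+90deg
    return (Ro.from_euler('z',yaw)*Ro.from_euler('x',np.pi)).as_quat()
E
python3 - <<'E'
from h import *
from cell import robot
s=robot.get_state(); print(s['eef_pos'],s['tcp_rot'],s['width'],s['time_s'])
for n in('scene','top'):
    c=snap(robot,n,n+'0'); save(c['image'],n+'0b',1.5); print(n,-np.array(c['R']).T@c['t'],np.array(c['R'])[2],c['fx'],c['k1'])
E
```

```text
[ 181.00986133 -571.41456715  230.42120066] [ 9.88259190e-01  1.52784165e-01 -1.24606866e-04 -8.70499900e-04] 85.24481241352805 0.0
scene [1079.60897464 -397.75028217  773.73512002] [-0.52726674  0.45632608 -0.71676795] 348.46904804860253 0.023569296417775026
top [ 343.12850076   86.29777195 1321.0273771 ] [ 0.14965889 -0.00340652 -0.98873182] 498.02374185205696 -0.06244144575941894
```

View pics/scene0b.png

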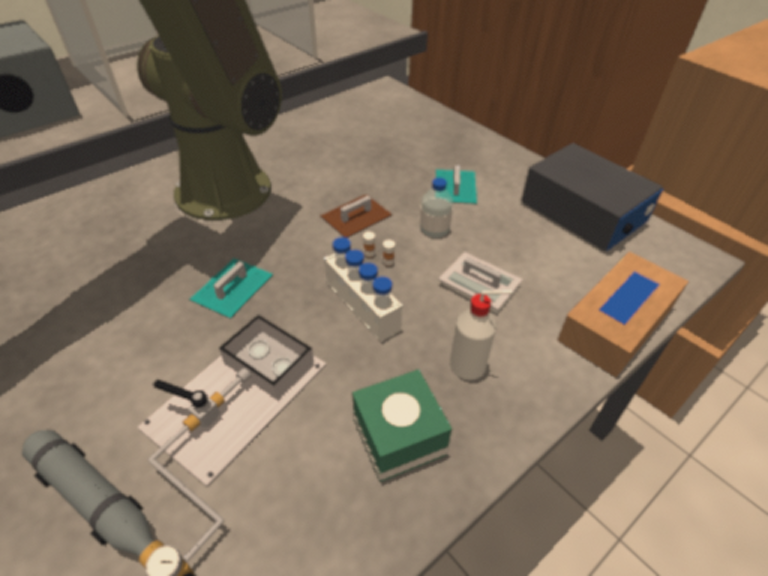

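View pics/top0b.png

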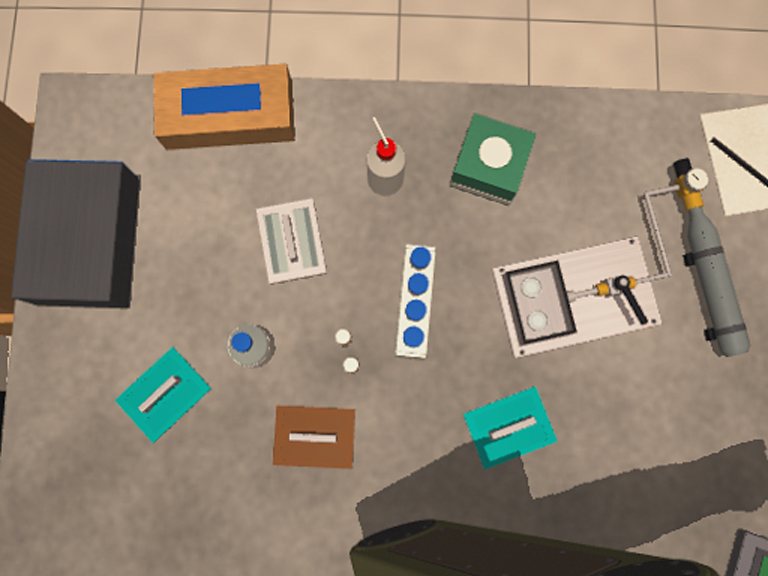

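Scene view (1.5x pixels): the lid on its rest is at (481,282), the chamber at (266,353), and the valve hub at (200,398) with its lever tip at (157,383). Top view: lid (291,240), chamber (541,301), hub (622,283), lever tip (644,321), rack (416,301), glass bottle (250,345).

Candidates for the lid, top view: aluminium with two panes (291,240), turquoise (163,394), turquoise (510,428), brown (314,437). I choose the aluminium one with the glass panes. Next is one close crop mosaic to check that choice.

```bash
python3 - <<'E'
from h import *
t=load('top0')['image'];s=load('scene0')['image']
def cr(im,x,y): return cv2.resize(im[y:y+75,x:x+100],(400,300),interpolation=cv2.INTER_CUBIC)
m=np.vstack([np.hstack([cr(t,145,122),cr(t,335,160)]),np.hstack([cr(s,270,155),cr(s,95,208)])])
save(m,'mos')
E
```

```text
(no output)
```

View pics/mos.png

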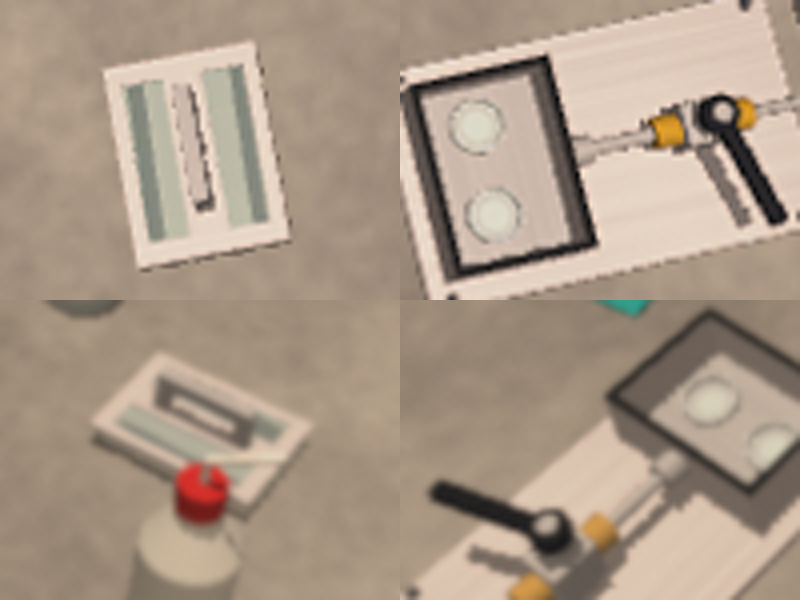

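The crop confirms the choice: bare aluminium plate with two panes and a steel handle (top-left panel, handle centre about (193,147)). The rim and lever are clear in the right panels. The lid's near corner is partly hidden by the wash bottle in the scene view. Now the measurements.

```bash
python3 - <<'E'
from h import *
T=load('top0');S=load('scene0')
def big(c,x,y,w,h,k=8): return cv2.resize(c['image'][y:y+h,x:x+w],None,fx=k,fy=k,interpolation=cv2.INTER_CUBIC)
def rect(c,mask,x,y,z,k=8):
    cs,_=cv2.findContours(mask,cv2.RETR_EXTERNAL,cv2.CHAIN_APPROX_NONE); q=max(cs,key=cv2.contourArea)[:,0]
    P=np.array([onz(c,((u+.5)/k-.5+x,(v+.5)/k-.5+y),z)[:2] for u,v in q],np.float32)
    r=cv2.minAreaRect(P); return r,P
b=big(T,145,122,100,75).astype(int); g=b.max(2)
hsv=cv2.cvtColor(b.clip(0,255).astype(np.uint8),cv2.COLOR_RGB2HSV)
bg=np.median(b.reshape(-1,3),0); m=(b.sum(2)>bg.sum()+110).astype(np.uint8); m=cv2.morphologyEx(m,cv2.MORPH_OPEN,np.ones((9,9)))
print('lid',rect(T,m,145,122,20)[0],bg)
b=big(T,330,160,105,80).astype(int); d=(b.max(2)<95).astype(np.uint8)
n,l,st,ce=cv2.connectedComponentsWithStats(d); 
for i in range(1,n):
    if st[i,4]>1500: 
        r,P=rect(T,(l==i).astype(np.uint8),330,160,52 if st[i,2]>300 else 76); print('dark',st[i],r)
f=lambda u,v,x,y:((u+.5)/4-.5+x,(v+.5)/4-.5+y)
tl=lambda u,v:f(u,v,145,122); tr=lambda u,v:f(u-400,v,335,160); bl=lambda u,v:f(u,v-300,270,155); br=lambda u,v:f(u-400,v-300,95,208)
for nm,p,q in [('lidfar',tl(104,70),bl(312,425)) ,('lid?',tl(138,270),bl(160,352)),('lid R',tl(290,240),bl(93,422)),
 ('hub',tr(722,111),br(550,528)),('tip',tr(780,220),br(436,490)),('rimTop',tr(407,88),None),
 ('rim a',tr(450,280),br(710,312)),('rim b',tr(597,243),br(608,398)),('rim c',tr(547,55),br(750,492)),('handle1',tl(205,211),bl(160,382)),('handle2',tl(180,84),bl(250,438))]:
    if q: print(nm,*tri(T,p,S,q),onz(T,p,52 if 'rim' in nm else 20 if 'lid' in nm else 76 if nm in('hub','tip') else 55))
E
```

```text
lid ((630.367919921875, 252.14682006835938), (137.94741821289062, 103.3834228515625), 12.860904693603516) [168. 149. 131.]
dark [   41   111   393   447 32251] ((527.631103515625, -184.48902893066406), (128.8264617919922, 102.34402465820312), 14.369604110717773)
dark [  628   190   186   260 12228] ((531.4799194335938, -333.1817932128906), (90.40538024902344, 30.59636688232422), 23.59514617919922)
lidfar [685.97529706 316.94979655  17.73695768] 0.14684721765917128 [685.43469227 316.60312922  20.        ]
lid? [551.35790398 287.77899449  16.12249122] 2.3349576731344333 [549.94850559 286.28830913  20.        ]
lid R [574.85201829 188.00929972  16.81410783] 3.2429413089630295 [573.2198833  186.51267025  20.        ]
hub [ 564.67988075 -324.48829502   74.27698859] 0.5413141166543941 [ 564.47642295 -323.66292853   76.        ]
tip [ 495.72554358 -362.76515816   70.65110218] 2.0407939050938877 [ 495.42282593 -359.84589599   76.        ]
rim a [ 453.23137037 -157.13753864   42.30762977] 4.194042659859929 [ 453.36360428 -153.43088606   52.        ]
rim b [ 480.2132949  -249.38069704   49.08121145] 0.22668838929927676 [ 479.94625617 -248.50552817   52.        ]
rim c [ 601.9822375  -217.41436926   51.1769199 ] 1.3168021517786528 [ 602.12108521 -216.63067604   52.        ]
handle1 [589.2501222  243.34811021  36.47746314] 3.9695694916799416 [584.36003025 239.59747193  55.        ]
handle2 [672.80690446 261.50604031  29.49236093] 5.643531054310075 [668.29521271 260.104241    55.        ]
```

```bash
cat >> h.py <<'E'
LID=np.array([630.4,252.1]);LY=np.radians(12.86)
CH=np.array([528.7,-187.6]);CY=np.radians(14.4)
AX=np.array([564.,-323.7])
def loc(c,yaw,p): 
    p=np.array(p,float); return np.r_[c+Ro.from_euler('z',yaw).as_matrix()[:2,:2]@p[:2],p[2]]
E
python3 - <<'E'
from h import *
T=load('top0');S=load('scene0')
pts=[(sx*40,sy*6,z) for z in(41,55) for sx in(-1,1) for sy in(-1,1)]
X=np.array([loc(LID,LY,p) for p in pts])
out=[]
for c,x,y in((T,170,138),(S,295,165)):
    im=cv2.resize(c['image'][y:y+50,x:x+50],(400,400),interpolation=cv2.INTER_CUBIC)
    P=(proj(c,X)-[x,y]+.5)*8-.5; im2=im.copy()
    for p,q in zip(P,pts): cv2.circle(im2,tuple(int(v) for v in p.round()),3,(255,0,0) if q[2]==55 else (0,0,255),-1)
    out.append(np.vstack([im[60:340],im2[60:340]]))
save(np.hstack(out),'hand')
for n,p in(('media',(250/1.5,345/1.5,60)),('wash',(386/1.5,149/1.5,190)),('rack',(416/1.5,301/1.5,110)),('wipes',(496/1.5,152/1.5,85))): print(n,onz(T,p[:2],p[2]))
from cell import robot
q=robot.get_state()['joint_positions']
for a in(27.6,59.4):
  for o in(0,180):
    p=loc(AX,np.radians(a+180),(50,0,51)); print(a,o,p,robot.solve_ik(p,down(np.radians(a+o))))
for c,y in((LID,LY),(CH,CY)):
  for o in(0,np.pi): print(robot.solve_ik([*c,60],down(y+o)))
E
```

```text
media [437.68798182 306.26859173  60.        ]
wash [744.22920792  86.60917661 190.        ]
rack [514.47092084  29.83373263 110.        ]
wipes [ 782.6450413  -103.85076062   85.        ]
27.6 0 [ 519.68982104 -346.86480176   51.        ] [-0.58854183  0.48192932 -0.23087365  0.85799335  0.          2.07133995]
27.6 180 [ 519.68982104 -346.86480176   51.        ] [-0.58854183  0.48192932 -0.23087365  0.85799335  0.         -1.0702527 ]
59.4 0 [ 538.54792921 -366.73710135   51.        ] [-0.59784234  0.52625745 -0.15764947  0.88688941  0.          1.50702474]
59.4 180 [ 538.54792921 -366.73710135   51.        ] [-0.59784234  0.52625745 -0.15764947  0.88688941  0.         -1.63456791]
[ 0.38042432  0.56457913 -0.07027721  0.93593999  0.         -2.98561767]
[ 0.38042432  0.56457913 -0.07027721  0.93593999  0.          0.15597498]
[-0.34097353  0.36807132 -0.3856249   0.8171001   0.          2.54929171]
[-0.34097353  0.36807132 -0.3856249   0.8171001   0.         -0.59230095]
```

View pics/hand.png

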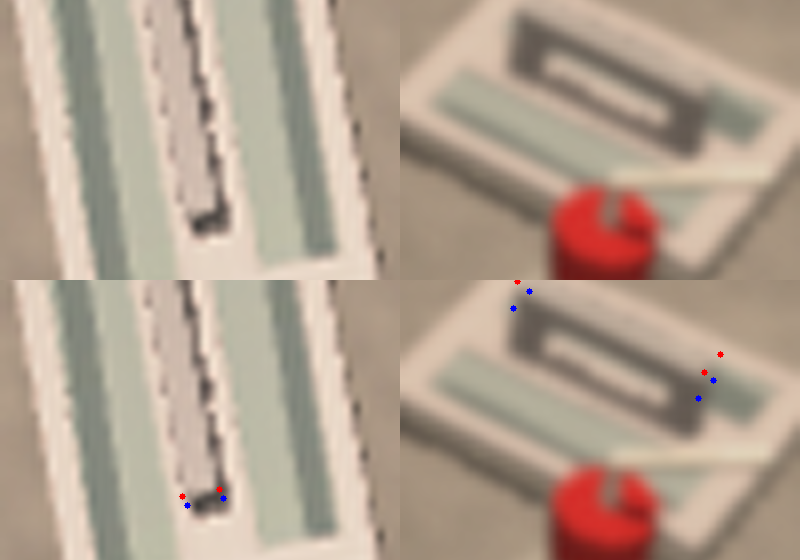

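The crop shows the handle in both views, with the projected bar (red top, blue bottom edge) on the bar ends: top view about (205,500), scene about (517,285) and (710,370). That puts the bar at the stated height. Next I check it by triangulation and then turn the valve.

```bash
python3 - <<'E'
from h import *
from cell import robot
T=load('top0');S=load('scene0')
f=lambda u,v,x,y:((u+.5)/8-.5+x,(v+.5)/8-.5+y)
print('bar -x end',*tri(T,f(203,268,170,138),S,f(122,66,295,165)),loc(LID,LY,(-40,0,55)))
def pose(a,z): return loc(AX,np.radians(a+180),(50,0,z)),down(np.radians(a))
p,o=pose(27.6,170); robot.move_ptp(p,o)
p,_=pose(27.6,51); robot.move_l(p,120)
s=robot.get_state(); print(s['eef_pos'],s['contact_force'],s['time_s'])
robot.gripper_close(30)
s=robot.get_state(); print(s['width'],s['contact_force'],s['ft_torque'],s['time_s'])
E
```

```text
bar -x end [593.15696876 242.16048255  50.28422072] 2.2929480108831948 [591.40332742 243.197218    55.        ]
[ 520.27345197 -347.33213435   51.87057761] [0.67751501 1.1077887  0.95332332] 2.7583
11.919689389839293 [ 0.9119686  -4.0671645  -0.40708947] [-0.58050138 -0.04916468 -0.16896801] 3.4167
```

```bash
python3 - <<'E'
from h import *
from cell import robot
for a in np.linspace(27.6,59.4,8)[1:]:
    p=loc(AX,np.radians(a+180),(50,0,51)); robot.move_l(p,60,down(np.radians(a)))
    s=robot.get_state(); print(a,s['contact_force'].round(1) if hasattr(s['contact_force'],'round') else s['contact_force'],s['width'])
x=np.array(s['eef_pos'])[:2]-AX; print('angle by tcp',np.degrees(np.arctan2(*x[::-1]))+180, np.hypot(*x), Ro.from_quat(s['tcp_rot']).as_euler('xyz',True),s['time_s'])
robot.gripper_open(); p[2]=200; robot.move_l(p,150)
c=snap(robot,'top','top1');snap(robot,'scene','scene1')
print(robot.get_state()['time_s'])
m=lambda c,x,y: cv2.resize(c['image'][y:y+75,x:x+100],(400,300),interpolation=cv2.INTER_CUBIC)
save(np.hstack([m(c,335,160),m(load('scene1'),95,208)]),'valve1')
E
```

```text
32.142857142857146 [ 0.8 -5.5  0.6] 11.474336832388111
36.68571428571428 [-0.2 -5.2  1.8] 11.068273256038308
41.22857142857143 [ 0.3 -5.2  1.5] 11.608934734546274
45.77142857142857 [-0.6 -5.5  0.6] 11.234085053186849
50.31428571428572 [-0.7 -5.3  1.7] 11.379155833910861
54.85714285714286 [-1.7 -4.5  2.3] 11.453203843377237
59.4 [-1.9 -5.3  2.9] 11.287485393802115
angle by tcp 59.297517637356705 50.58242370166605 [-1.79999382e+02  7.26158300e-02  5.92669935e+01] 5.1667
7.1167
```

View pics/valve1.png

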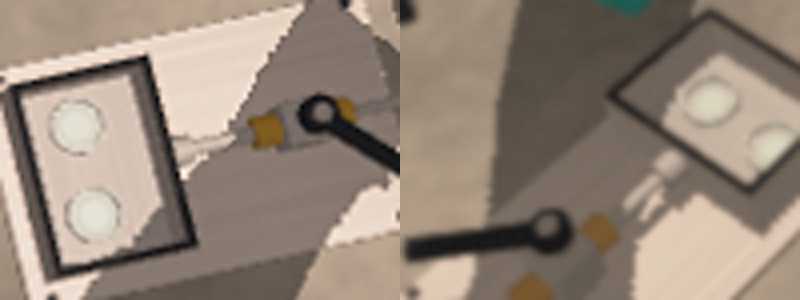

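The picture shows the lever turned, from hub (318,113) down-right past (400,165) in the top view, with nothing else moved. I'll measure its angle once the arm is out of the way, and go to the lid now.

```bash
python3 - <<'E'
from h import *
from cell import robot
o=down(LY+np.pi)
robot.move_l([538,-367,260],200)
robot.move_ptp([480,0,260],o); robot.move_ptp([*LID,200],o)
c=snap(robot,'top','top2');s2=snap(robot,'scene','scene2')
print(robot.get_state()['time_s'])
k=8;x,y=395,165
b=cv2.resize(c['image'][y:y+70,x:x+60],None,fx=k,fy=k,interpolation=cv2.INTER_CUBIC)
d=(b.max(2)<70).astype(np.uint8); n,l,st,ce=cv2.connectedComponentsWithStats(d)
i=1+np.argmax(st[1:,4]); q=np.argwhere(l==i)[:,::-1]
P=np.array([onz(c,((u+.5)/k-.5+x,(v+.5)/k-.5+y),76)[:2] for u,v in q[::5]])
r=np.linalg.norm(P-AX,axis=1); Q=P[(r>20)&(r<70)]; v=cv2.fitLine(Q.astype(np.float32),cv2.DIST_L2,0,.01,.01).ravel()
print('lever dir',np.degrees(np.arctan2(v[1],v[0]))%180,'valve deg',np.degrees(np.arctan2(v[1],v[0]))%180-14.4, r.max(), st[i])
m=lambda c,x,y: cv2.resize(c['image'][y:y+75,x:x+100],(400,300),interpolation=cv2.INTER_CUBIC)
save(np.vstack([np.hstack([m(c,355,160),m(s2,75,208)]),np.hstack([m(c,145,122),m(s2,270,140)])]),'chk2')
E
```

```text
10.3417
lever dir 59.454906 valve deg 45.05491 77.97784250008027 [  112   151   264   180 10031]
```

View pics/chk2.png

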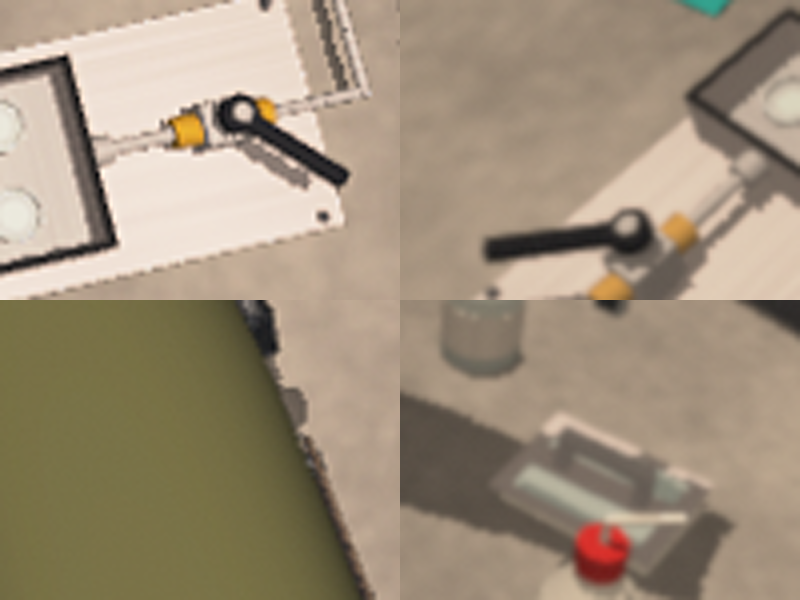

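The valve is at 45 degrees: hub (238,113), lever tip (345,180) in the top crop. The lid is undisturbed. Next I grasp it.

```bash
python3 - <<'E'
from h import *
from cell import robot
robot.move_l([*LID,80],150); robot.move_l([*LID,29],60)
s=robot.get_state(); print(s['eef_pos'],np.round(s['contact_force'],1))
robot.gripper_close(70); robot.pause(.3)
s=robot.get_state(); print(s['eef_pos'],np.round(s['contact_force'],1),s['width'],Ro.from_quat(s['tcp_rot']).as_euler('xyz',True))
g=np.array(s['eef_pos']); np.save('grasp.npy',g)
robot.move_l([*LID,60],50); robot.move_l([*LID,250],150)
s=robot.get_state(); print(s['eef_pos'],np.round(s['contact_force'],1),np.round(s['ft_torque'],2),s['width'],s['time_s'])
c=snap(robot,'scene','scene3'); save(c['image'],'scene3b',1.5)
E
```

```text
[630.77182348 252.24965282  29.4178388 ] [ 0.9 -0.9  1.1]
[630.62062424 252.00594451  29.30388552] [-0.5 -1.9  3.8] 10.763358762927727 [-1.79986609e+02  2.54749170e-02 -1.67145689e+02]
[629.85261643 251.89372717 248.83120872] [ 0.3  0.2 -2.4] [-0.04 -0.02  0.02] 10.29970269340608 15.4417
```

View pics/scene3b.png

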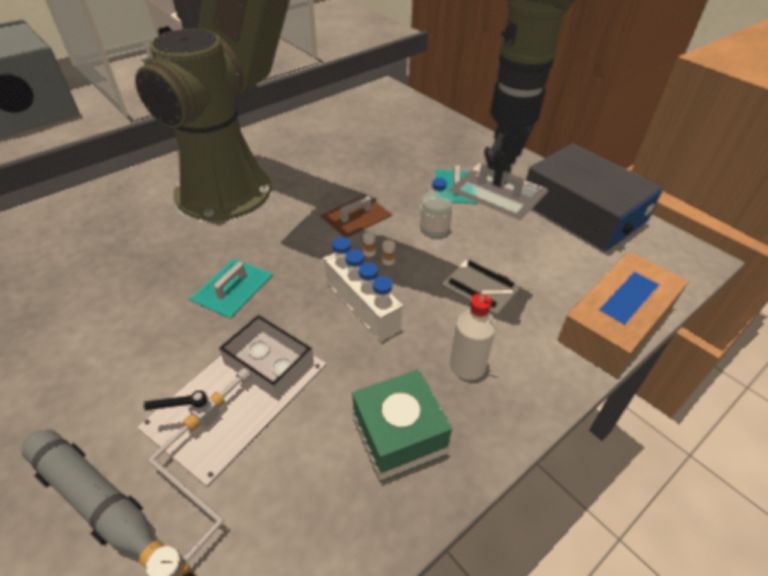

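The lid is held level at about (500,190), with the rest at (482,287) now bare and everything else in place. Carry it over the rack to above the chamber.

```bash
python3 - <<'E'
from h import *
from cell import robot
o=down(CY+np.pi)
robot.move_l([560,32,250],150,down((LY+CY)/2+np.pi)); robot.move_l([*CH,250],150,o); robot.move_l([*CH,100],100)
robot.pause(.3); s=robot.get_state(); print(s['eef_pos'],np.round(s['contact_force'],1),np.round(s['ft_torque'],2),s['width'],s['time_s'],Ro.from_quat(s['tcp_rot']).as_euler('xyz',True))
c=snap(robot,'top','top4');d=snap(robot,'scene','scene4')
m=lambda c,x,y: cv2.resize(c['image'][y:y+75,x:x+100],(400,300),interpolation=cv2.INTER_CUBIC)
save(np.hstack([m(c,320,160),m(d,120,190)]),'chk4')
z=s['eef_pos'][2]-13
for cc,x,y in((c,320,160),(d,120,190)):
  print((proj(cc,[loc(np.array(s['eef_pos'])[:2],CY,(a*69,b*51.5,z+4)) for a,b in((-1,-1),(1,-1),(1,1),(-1,1))])-[x,y]+.5)*4)
E
```

```text
[ 528.84038276 -187.63436989  100.22472771] [-0.6  0.1 -3.3] [ 0.01 -0.01  0.01] 10.639677302250373 20.7583 [-1.79988183e+02  1.91300253e-02 -1.65598580e+02]
[[283.72720086 245.70575189]
 [227.86182655  33.90574407]
 [ 70.95166167  68.62135523]
 [124.74906114 282.1307173 ]]
[[ 82.53907301 128.15084371]
 [243.79757528 235.70308307]
 [359.33340811 125.30612827]
 [201.83869497  31.0568839 ]]
```

View pics/chk4.png

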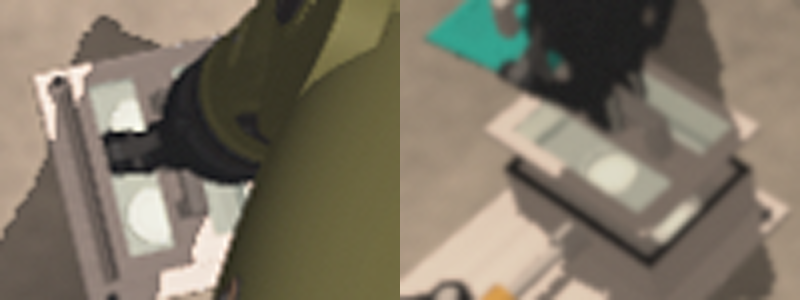

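The right panel shows the lid corners at (485,128), (642,235) and (758,125), matching the projection of a level, squared lid. A last check of the chamber centre from the scene view, then lower.

```bash
python3 - <<'E'
from h import *
from cell import robot
S=load('scene0'); f=lambda u,v:((u-400+.5)/4-.5+95,(v-300+.5)/4-.5+208)
P=[onz(S,f(*q),52)[:2] for q in((710,312),(608,398),(750,492))]
print(P, (P[0]+P[2])/2, np.linalg.norm(P[0]-P[1]),np.linalg.norm(P[2]-P[1]),np.degrees(np.arctan2(*(P[2]-P[1])[::-1])))
g=np.load('grasp.npy')
zt=g[2]+44
robot.move_l([*CH,zt],40); robot.pause(.5)
z=robot.get_state()['eef_pos'][2]; print(zt,z)
robot.move_l([*CH,zt+(zt-z)],20); robot.pause(.5)
s=robot.get_state(); print(s['eef_pos'],np.round(s['contact_force'],1),np.round(s['ft_torque'],2),s['width'],s['time_s'],Ro.from_quat(s['tcp_rot']).as_euler('xyz',True))
d=snap(robot,'scene','scene5'); save(d['image'][150:350,0:266],'chk5',3)
E
```

```text
[array([ 460.3293786 , -162.04530388]), array([ 482.5606488, -250.0732469]), array([ 602.15879718, -218.17196514])] [ 531.24408789 -190.10863451] 90.79178446311806 123.77967875836796 14.935192995801165
73.30388551821892 73.37966515010937
[ 528.6900336  -187.60384331   73.22566102] [ 0.2 -0.1 -3.2] [-0.    0.04  0.01] 10.65762020764146 22.925 [-1.79998991e+02 -1.77992050e-03 -1.65600448e+02]
```

View pics/chk5.png

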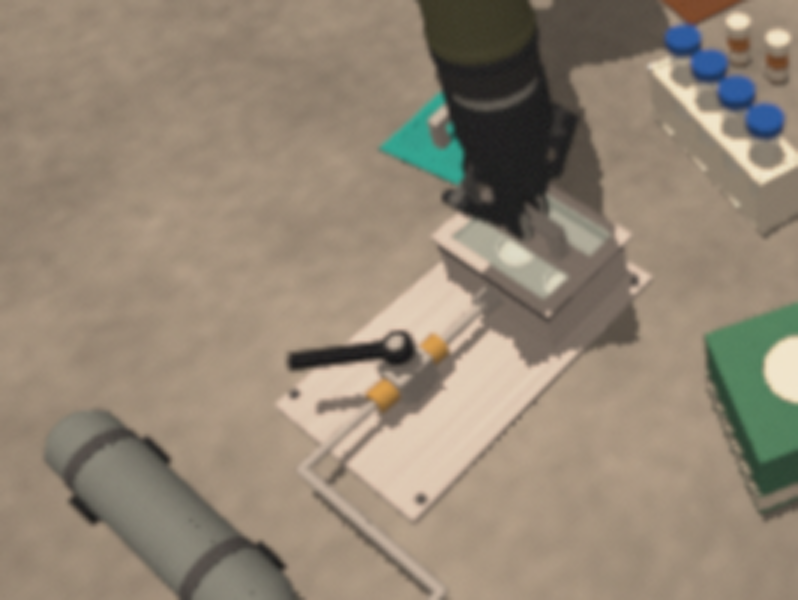

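The picture shows the lid level and squared over the chamber (near corner (548,315)) with a gap below it, the lever still at 45 degrees, and no contact force. The hub and scene estimates agree on a centre about 1 mm away, so I nudge there and hand in.

```bash
python3 - <<'E'
from h import *
from cell import robot
robot.move_l([529.3,-188.3,73.3],10); robot.pause(.5)
s=robot.get_state(); print(s['eef_pos'],np.round(s['contact_force'],1),s['time_s'])
print(robot.sign_off())
E
```

```text
[ 529.26928357 -188.2593611    73.29083856] [-0.2 -0.7 -3.3] 23.725
the job is handed in; nothing more can be done
None
```

The job was handed in at 23.7 s: the valve measured 45° and was let go, and the lid is held level and squared up about 8 mm above the rim, with no contact force seen during or after the lowering.

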